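# Carry the tall can to the tray by its bail

## Robot

A 6-joint arm with a two-finger parallel gripper is mounted at the origin on a cart in front of the work surface, level with it; the furniture and walls round the work are solid. World frame = base frame: x ahead of the robot, y to its left, z up, the work surface at z = 0. Lengths are in m, angles in degrees, forces in N, time in s.
With the tool pointing down it reaches from about 0.25 to 0.8 m from the base axis. Payload 8.5 kg.
Tool frame: the origin (TCP) lies midway between the tips of the shut fingers; the grasp point (between the pads) lies hold_point_z behind it (hold_point_z is the distance from the TCP to the grasp point, in m); z points along the fingers, y is the line along which they close (so a half turn about z gives the same grasp; the last joint's range is limited). The gripper opens to 85 mm and grips with 20 to 120 N. Pads are 22 mm wide; open, the fingers measure 114 mm over their backs; the gripper's body (76 mm by 85 mm) begins 54 mm behind the grasp point. The pads swing forward as they close: fully open they stand 13 mm farther back than shut.
Start: joints at [74.313, 13.648, -0.773, 75.585, 0, 90], TCP at [0.142, 0.505, 0.194] pointing down, gripper open.
Joint ranges: [-152.45, 152.45], [-59.26, 108.67], [-65.41, 83.53], [-104.44, 129.93], [-82.83, 76.93], [-180, 180]. Speed limits (degrees/s): [127.2, 127.2, 159.86, 180, 180, 180].

## Interface

Orientations are given as [roll, pitch, yaw] about the fixed x, y, z axes, in that order (R = Rz(yaw) Ry(pitch) Rx(roll)).
In Python, from workcell import * gives the robot as it stands.
- The arm moves only by the tool move_arm, never from a script. Its argument "increments" is a list of rows, each a list of 7 numbers: the turn, a rotation vector about the tool's x, y, z in degrees, then the shift along the tool's x, y, z in mm, then the opening, from 0 (shut) to 1 (fully open). A call has 1 to 8 rows; each row shifts and turns the commanded pose from where the row before left it, along the tool's axes as they then stand; what a row does not reach is not made up. A row lasts 1/12 s, in which the tool goes at most 41.7 mm and 7.16 degrees, less where a joint would pass 70% of its speed; a pose out of reach is approached as far as the arm can. A call with a gripper value outside its range is refused whole. The fingers move at their own pace and stop on an object; "force" is the grip in N (left out, the last holds). Time passes only in rows, so rows that do not move let the fingers close. It gives the time, the measured TCP pose, the force, the opening and the grip force at its end, in the units of the state.
- state(): the state, without advancing time (a new reading comes with each control period).
- camera(name): name is "scene" or "top"; returns a dict with "pixels" (420x560x3 uint8, red, green, blue), "z_map" (420x560 float32, m along the optical axis (not along the pixel's ray), 0 where there is no reading), "K" (3x3 intrinsics, pixels), "T" (4x4, takes a point from camera to world coordinates). Camera axes: x right, y down, z forward; pixel columns grow to the right and rows downward; lengths in m; the calibration is good to about 2 mm. A picture is of the moment at which its call begins.
- close_job(): hands the job in; it is judged then, once.
The state is a dict: "clock": time; "qpos": joint angles; "joint_velocities": joint speeds; "tau": joint torques, N m; "tcp_pos": TCP position; "tcp_rot": TCP orientation; "force": force on the tool from outside, world axes, zero at the start; "wrist_torque": the same for the moment, N m; "grip_width": finger opening in m; "grasp_force": force on a finger pad.
Only numpy, scipy, OpenCV 4.12 (cv2) and the standard library are available. Lean on these libraries where they do the work, as an engineer would, in place of code of your own. Each camera call takes 0.05 s, during which the arm holds its last target. There are 200 camera calls.

## Task

Of the two plain steel cans on the bench, take the taller one: swing its folded-down wire bail up until it stands upright while the can still stands on the bench, then lift the can by the bail's wooden grip, carry it over and set it down standing inside the shallow grey tray, and let go. Do not let go of it in the air, and leave the squat can where it stands.

Things in the scene. Friction and masses are not known exactly. Their poses are not given: they have to be found in the camera images.
- tall_can: taller closed steel can, loose, 0.65 kg, 76 mm diameter, 78 mm high; left or right of the squat one. Origin at the centre of its underside, z up its axis. Its bail turns about a line parallel to its y axis, 69 mm above the underside, crossing its axis. At the start the bail is folded to its -x side (roughly towards the robot), about level
- tall_can_grip (a point): middle of the wooden grip on the tall can's wire bail: a roller 12 mm thick, 40 mm long, along the can's y, spinning freely on the wire, so it can be held as the bail swings. 100 mm from the pivot line, play 10 mm inward, 3 mm outward; bail 90 mm wide. z points from pivot to grip: vertical when upright, 1.55 to 1.7 rad from it when folded. Light friction (0.045 N m): the bail stays where left
- squat_can: the lower steel can, a bystander, loose: 76 mm diameter, 48 mm high, with the same bail folded to its -x side (pivot 39 mm above the underside). Origin at the centre of its underside, z up
- tray: shallow open grey square tray, fixed to the bench, 140 x 140 mm outside, 16 mm high, walls and floor 4 mm thick (inside 132 x 132 mm). Origin at the centre of its underside on the bench, x and y along its sides, z up

How it is judged (in metres and radians):
On the way, in this order (a step that is already met when the one before it is completed fails the run):
1. the tall can's bail stands upright (within 15 degrees) while the can stands on the bench (angle between tall_can_grip's own z axis and vertical below 0.26 rad and height (world z) of tall_can below 0.01 m and angle between tall_can's own z axis and vertical below 0.17 rad), for 0.1 s.
2. the tall can hangs from its bail's grip, more than 30 mm above the bench (height (world z) of tall_can above 0.03 m and distance between the grasp point and tall_can_grip below 0.035 m), for 0.2 s.
At the end, for the whole second after the job is handed in: the tall can stands upright (within 6 degrees) and at rest on the floor of the tray, its underside less than 10 mm above the bench and its axis within 45 mm of the tray's centre; the squat can is within 30 mm of where it started; where the tall can's bail lies now does not matter (horizontal distance between tall_can and tray below 0.045 m and z of tall_can in the frame of tray below 0.01 m and angle between tall_can's own z axis and vertical below 0.1 rad and linear speed of tall_can below 0.02 m/s and distance of squat_can from where it was at the start of the episode below 0.03 m); the robot touches nothing.
It fails at once if the tall can is more than 30 mm above the bench while its bail's grip is not held (let go in the air, or lifted otherwise) (height (world z) of tall_can above 0.03 m and distance between the grasp point and tall_can_grip above 0.06 m).
It fails at once if the squat can is shifted by more than 30 mm or lifted (distance of squat_can from where it was at the start of the episode above 0.03 m).
It fails at once if the tall can is tipped over (angle between tall_can's own z axis and vertical above 0.8 rad).
It also fails if it takes over 58 s, if anything falls off the work surface, if the arm or the gripper's body presses on something with over 40 N, if the wrist force passes 120 N, or if a joint passes its speed limit or range.

## Working session

There is one attempt and no reset: what is moved stays moved. The work goes in short steps, Python scripts to look and compute and a tool call to move; the robot and the scene stay as the last step left them, time stands still between calls to the robot, and variables do not carry over. Pictures are saved under pics/ and viewed, at most 10 in all, crops included, and the job is handed in when it is done.

Besides the shell and the picture viewer there is one more tool, called in YAML: its name, and indented under it one key for each argument. move_arm: Moves the arm, as the interface text tells. Its arguments: {"type":"object","properties":{"increments":{"type":"array"},"force":{"type":"number"}},"required":["increments"]}

```bash
mkdir -p pics; ls
python3 - <<'E'
from workcell import *
import cv2,numpy as np
print(state())
for n in("top","scene"):
    c=camera(n); np.savez(f"pics/{n}0.npz",**c); cv2.imwrite(f"pics/{n}0.png",c["pixels"][...,::-1]); print(c["K"],c["T"])
E
```

```text
pics
{'clock': 0.0, 'qpos': array([ 7.43110454e+01,  1.36817444e+01, -8.15821136e-01,  7.55854601e+01,
       -2.78307969e-03,  8.99999719e+01]), 'joint_velocities': array([-0.01270406, -0.1400706 ,  0.00745179,  0.01450282,  0.00342374,
       -0.02165675]), 'tau': array([ 1.02866388e-04, -5.38782120e+01,  3.46439803e+01,  1.80952385e-02,
        7.69262601e-05,  6.15455420e-06]), 'tcp_pos': array([0.14185715, 0.50498474, 0.19307809]), 'tcp_rot': array([-1.79916974e+02,  2.78303611e-03,  1.64311078e+02]), 'force': array([ 0.44380311, -0.82736264, -0.48612094]), 'wrist_torque': array([ 0.00759017, -0.03385284, -0.03142885]), 'grasp_force': 0.0, 'grip_width': 0.08586038273162276}
[[498.45617542   0.         283.29440961]
 [  0.         498.45617542 204.67312132]
 [  0.           0.           1.        ]] [[-3.84241479e-03 -9.89371339e-01  1.45360207e-01  3.95259160e-01]
 [-9.99776417e-01  7.78254527e-04 -2.11307691e-02  1.68394879e-01]
 [ 2.07930501e-02 -1.45408900e-01 -9.89153123e-01  1.11013571e+00]
 [ 0.00000000e+00  0.00000000e+00  0.00000000e+00  1.00000000e+00]]
[[522.17668896   0.         275.98194989]
 [  0.         522.17668896 206.89710538]
 [  0.           0.           1.        ]] [[ 0.43186665 -0.58816298  0.6837803  -0.12924671]
 [-0.90189609 -0.27435007  0.33363975 -0.17731727]
 [-0.00863937 -0.76078666 -0.64894454  0.77393676]
 [ 0.          0.          0.          1.        ]]
```

View pics/top0.png

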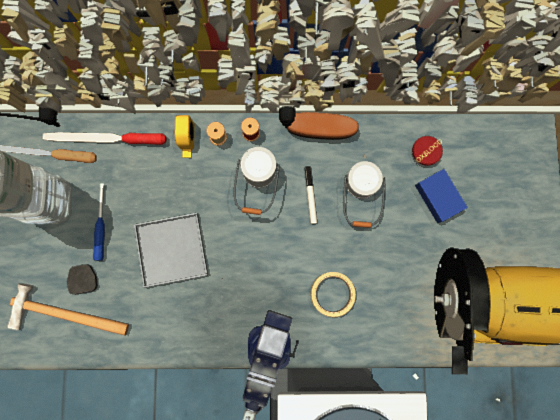

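View pics/scene0.png

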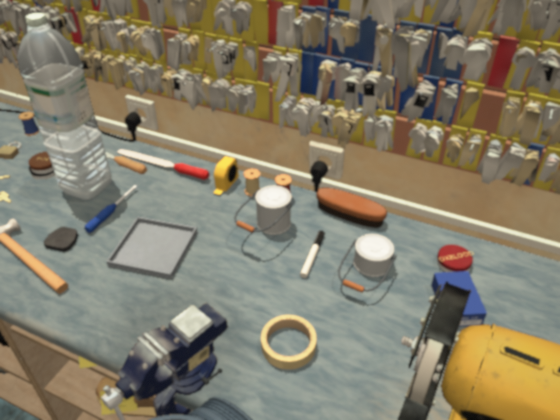

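The tall can is the left one: lid at top (258,165), orange grip at (252,211). The squat can's lid is at (365,180), and the tray is centred near (172,250).

```bash
cat > h.py <<'E'
import numpy as np,cv2
def pts(c):
    z=c["z_map"];v,u=np.mgrid[:420,:560];K=c["K"]
    p=np.stack([(u-K[0,2])/K[0,0]*z,(v-K[1,2])/K[1,1]*z,z],-1)
    return p@c["T"][:3,:3].T+c["T"][:3,3]
def ray(c,u,v,h):
    d=c["T"][:3,:3]@np.linalg.solve(c["K"],[u,v,1]);o=c["T"][:3,3]
    return o+d*(h-o[2])/d[2]
def box(m,u0,u1,v0,v1):
    k=np.zeros_like(m);k[v0:v1,u0:u1]=m[v0:v1,u0:u1];return k
def orange(c):
    H=cv2.cvtColor(c["pixels"],cv2.COLOR_RGB2HSV);return (H[...,0]<14)&(H[...,1]>130)&(H[...,2]>70)
def main(c,b):
    m=box(orange(c),*b);v,u=np.nonzero(m);(cx,cy),s,a=cv2.minAreaRect(np.c_[u,v].astype(np.float32));bp=cv2.boxPoints(((cx,cy),s,a))
    e=sorted([(bp[i]+bp[(i+1)%4])/2 for i in range(4)],key=lambda q:np.hypot(*(q-[cx,cy])))[2:]
    return (u.mean(),v.mean()),e,m
E
python3 - <<'E'
from h import *
c=dict(np.load("pics/top0.npz"));s=dict(np.load("pics/scene0.npz"));P=pts(c)
for n,b,h in(("tall",(235,285,140,195),.078),("squat",(340,392,155,205),.048)):
    m=box(abs(P[...,2]-h)<.006,*b).astype(np.uint8);m=cv2.morphologyEx(m,cv2.MORPH_OPEN,np.ones((5,5)))
    v,u=np.nonzero(m);(x,y),r=cv2.minEnclosingCircle(np.c_[u,v].astype(np.float32))
    print(n,ray(c,x,y,h),r,np.median(P[m>0],0),P[m>0][:,2].min())
for n,b in(("tall",(235,268,203,220)),("squat",(345,380,217,232))):
    (u,v),e,m=main(c,b);z=P[m][:,2];print(n,u,v,e,m.sum(),"z",np.percentile(z,[10,50,90]));h=np.percentile(z,90)-.003
    for h in(h,.07,.06): print(h,ray(c,u,v,h),[ray(c,*q,h)[:2].round(4) for q in e])
(u,v),e,m=main(s,(228,262,215,238));Q=pts(s)[m];print("scene",u,v,np.percentile(Q,[10,50,90],axis=0),[ray(s,u,v,h).round(4) for h in(.06,.065,.07)])
g=c["pixels"].astype(int);m=box((P[...,2]>.002)&(P[...,2]<.025)&(np.ptp(g,axis=2)<14),125,220,205,295).astype(np.uint8)
m=cv2.morphologyEx(m,cv2.MORPH_OPEN,np.ones((5,5)));cn=max(cv2.findContours(m,0,1)[0],key=cv2.contourArea);R=cv2.minAreaRect(cn);print("tray",R,ray(c,*R[0],.01),[ray(c,*q,.016).round(3) for q in cv2.boxPoints(R)])
E
```

```text
tall [0.63474976 0.19858485 0.078     ] 18.070051193237305 [0.63399501 0.19949674 0.07892591] 0.07208326592103909
squat [ 0.6089693  -0.03149139  0.048     ] 17.84676742553711 [ 0.61001803 -0.03261331  0.04892126] 0.042040575520496004
tall 250.9255319148936 210.38297872340425 [array([241.8439 , 209.01443], dtype=float32), array([260.17917, 211.83524], dtype=float32)] 94 z [0.07042174 0.07271186 0.07614488]
0.07314487546438748 [0.53560157 0.21417554 0.07314488] [array([0.5385, 0.2332]), array([0.5325, 0.1948])]
0.07 [0.53602718 0.21431438 0.07      ] [array([0.539 , 0.2334]), array([0.5329, 0.1949])]
0.06 [0.53738054 0.21475586 0.06      ] [array([0.5403, 0.234 ]), array([0.5342, 0.1951])]
squat 361.4157303370786 223.96629213483146 [array([352.89703, 223.33824], dtype=float32), array([370.1029 , 224.66176], dtype=float32)] 89 z [0.03362541 0.03676227 0.03907796]
0.036077956439862356 [ 0.51058483 -0.02419687  0.03607796] [array([ 0.512 , -0.0057]), array([ 0.509 , -0.0431])]
0.07 [ 0.50694249 -0.01811424  0.07      ] [array([ 5.083e-01, -2.000e-04]), array([ 0.5054, -0.0364])]
0.06 [ 0.50801623 -0.01990736  0.06      ] [array([ 0.5094, -0.0018]), array([ 0.5065, -0.0384])]
scene 244.8709677419355 225.9516129032258 [[0.52827044 0.20061255 0.06960556]
 [0.5317561  0.21389772 0.07199535]
 [0.53421816 0.22830537 0.07414781]] [array([0.5429, 0.2211, 0.06  ]), array([0.5382, 0.2183, 0.065 ]), array([0.5335, 0.2155, 0.07  ])]
tray ((189.27581787109375, 232.81556701660156), (41.268157958984375, 32.45630645751953), 23.498563766479492) [0.49439245 0.35242081 0.01      ] [array([0.479, 0.406, 0.016]), array([0.545, 0.38 , 0.016]), array([0.508, 0.296, 0.016]), array([0.443, 0.323, 0.016])]
```

```bash
cat >> h.py <<'E'
def plan(s,xyz,yaw):
    "tool-frame deltas in mm and yaw turn about tool z, tool pointing down"
    from scipy.spatial.transform import Rotation as R
    r=R.from_euler("xyz",s["tcp_rot"],degrees=True);g=R.from_euler("xyz",[180,0,yaw],degrees=True)
    return ((r.inv()*g).as_rotvec(degrees=True).round(2), (g.inv().apply(np.array(xyz)-s["tcp_pos"])*1000).round(1),"(axes after turn)")
E
python3 - <<'E'
import workcell; from workcell import *
print({k:v for k,v in vars(workcell).items() if 'hold' in k.lower()})
from h import *
c=dict(np.load("pics/top0.npz"));g=c["pixels"].astype(int)
H=cv2.cvtColor(c["pixels"],cv2.COLOR_RGB2HSV);print(H[250,172],H[320,200],H[225,137:142],P:=pts(c)[250,172])
m=box(H[...,1]<25,125,220,203,298).astype(np.uint8);m=cv2.morphologyEx(m,cv2.MORPH_OPEN,np.ones((5,5)));cn=max(cv2.findContours(m,0,1)[0],key=cv2.contourArea)
R=cv2.minAreaRect(cv2.convexHull(cn));print(R,ray(c,*R[0],.012))
q=np.array([ray(c,*p,.016)[:2] for p in cv2.boxPoints(R)]);print(q,np.linalg.norm(np.diff(q,axis=0),axis=1))
print(plan(state(),[.536,.2143,.193],81))
E
```

```text
{'hold_point_z': 0.0187}
[ 35   8 181] [ 65  23 131] [[30 11 91]
 [30 12 87]
 [30 14 94]
 [40 16 94]
 [45  8 65]] [0.457147   0.39082571 0.00218779]
((172.0, 250.0), (94.0, 94.0), 90.0) [0.45659891 0.38885582 0.012     ]
[[0.56005135 0.4942    ]
 [0.55990343 0.28739965]
 [0.35509114 0.2843541 ]
 [0.35602038 0.48562116]] [0.2068004  0.20483494 0.2012692 ]
(array([-6.000e-02,  5.000e-02,  8.331e+01]), array([-2.255e+02,  4.348e+02,  1.000e-01]), '(axes after turn)')
```

move_arm:
  increments:
    - [0,0,7,0,0,0,1]
    - [0,0,7,0,0,0,1]
    - [0,0,7,0,0,0,1]
    - [0,0,7,0,0,0,1]
    - [0,0,7,0,0,0,1]
    - [0,0,7,0,0,0,1]
    - [0,0,0,0,0,0,1]

```text
clock: 0.68
tcp_pos: [0.1419, 0.5052, 0.1933]
tcp_rot: [-180.0, 0.0, 122.0]
force: [0.3, -0.3, -0.4]
grip_width: 0.0852
grasp_force: 0.0
```

move_arm:
  increments:
    - [0,0,6.9,0,0,0,1]
    - [0,0,6.9,0,0,0,1]
    - [0,0,6.8,0,0,0,1]
    - [0,0,6.8,0,0,0,1]
    - [0,0,6.8,0,0,0,1]
    - [0,0,6.8,0,0,0,1]
    - [0,0,0,0,0,0,0.7]

```text
clock: 1.27
tcp_pos: [0.1419, 0.5052, 0.1934]
tcp_rot: [-180.0, 0.0, 81.2]
force: [0.3, -0.8, -1.2]
grip_width: 0.0759
grasp_force: 0.0
```

move_arm:
  increments:
    - [0,0,0,-14,27,0,0.7]
    - [0,0,0,-14,27,0,0.7]
    - [0,0,0,-14,27,0,0.7]
    - [0,0,0,-14,27,0,0.7]
    - [0,0,0,-14,27,0,0.7]
    - [0,0,0,-14,27,0,0.7]
    - [0,0,0,-14,27,0,0.7]
    - [0,0,0,-14,27,0,0.7]

```text
clock: 1.93
tcp_pos: [0.3395, 0.3609, 0.1937]
tcp_rot: [-180.0, 0.0, 81.8]
force: [1.7, 0.9, -0.3]
grip_width: 0.06
grasp_force: 0.0
```

move_arm:
  increments:
    - [0,0,0,-14,27,0,0.7]
    - [0,0,0,-14,27,0,0.7]
    - [0,0,0,-14,27,0,0.7]
    - [0,0,0,-14,27,0,0.7]
    - [0,0,0,-14,27,0,0.7]
    - [0,0,0,-14,27,0,0.7]
    - [0,0,0,-14,27,0,0.7]
    - [0,0,0,0,0,0,0.7]

```text
clock: 2.6
tcp_pos: [0.5142, 0.2338, 0.193]
tcp_rot: [179.9, 0.1, 81.6]
force: [-0.1, 0.1, 0.1]
grip_width: 0.06
grasp_force: 0.0
```

Run:
```python
from workcell import *
from h import *
s=state();print(s["tcp_pos"],s["tcp_rot"],s["qpos"],s["grip_width"]);print(plan(s,[.536,.2143,.110],81))
```

```text
[0.51415113 0.23381696 0.19303488] [1.79935388e+02 5.63446832e-02 8.15519631e+01] [ 2.45045478e+01  1.75827083e+01  4.61815084e+00  7.70118732e+01
 -8.24256059e-02  1.22952536e+02] 0.059977836932296975
(array([0.06, 0.06, 0.55]), array([-15.9,  24.6,  83. ]), '(axes after turn)')
```

move_arm:
  increments:
    - [0,0,0.5,-8,12,0,0.6]
    - [0,0,0,-8,12.5,0,0.6]
    - [0,0,0,0,0,20,0.6]
    - [0,0,0,0,0,25,0.6]
    - [0,0,0,0,0,25,0.6]
    - [0,0,0,0,0,13,0.6]
    - [0,0,0,0,0,0,0.6]

```text
clock: 3.18
tcp_pos: [0.5305, 0.2162, 0.1077]
tcp_rot: [-179.8, 0.2, 81.0]
force: [-0.5, 0.7, -0.3]
grip_width: 0.0514
grasp_force: 0.0
```

Run:
```python
from workcell import *
from h import *
s=state();print(s["tcp_pos"],s["tcp_rot"])
for n,b in(("scene",(200,340,140,300)),("top",(200,320,120,260))):
    c=camera(n);np.savez(f"pics/{n}1.npz",**c);u0,u1,v0,v1=b;im=c["pixels"][v0:v1,u0:u1,::-1]
    cv2.imwrite(f"pics/{n}1.png",cv2.resize(im,None,fx=3,fy=3))
a=cv2.resize(cv2.imread("pics/scene1.png"),(370,420));b=cv2.resize(cv2.imread("pics/top1.png"),(360,420));cv2.imwrite("pics/both1.png",np.hstack([a,b]))
```

```text
[0.53051747 0.21617196 0.10774317] [-1.79754117e+02  1.56545109e-01  8.09917084e+01]
```

View pics/both1.png

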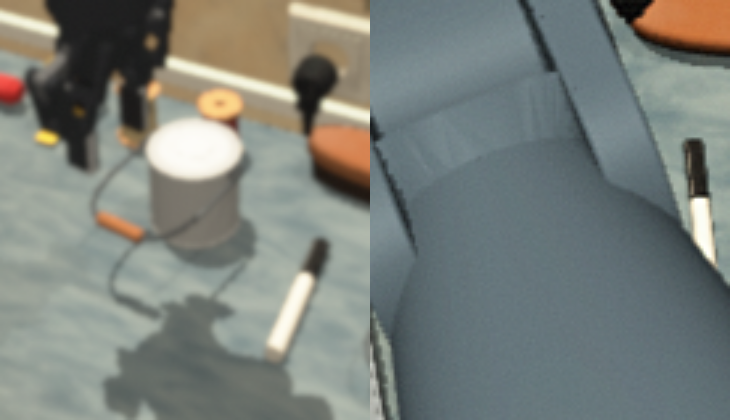

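The scene crop shows the fingers above and behind the orange grip (view 120,227). The top view is blocked by the arm. I'll check this with the projection.

Run:
```python
from workcell import *
from h import *
c=dict(np.load("pics/scene1.npz"));T=np.linalg.inv(c["T"])
def pj(p): q=c["K"]@(T[:3,:3]@p+T[:3,3]); return q[:2]/q[2]
view=lambda p:((pj(np.array(p))-[200,140])*2.64).round(0)
s=state();print("tcp",view(s["tcp_pos"]));t=s["tcp_pos"]
d=np.array([np.cos(np.radians(-9)),np.sin(np.radians(-9)),0])*.026
for b in(0,.004,.008): print("tips",b,view(t+d+[0,0,b]),view(t-d+[0,0,b]))
print("grip",view([.536,.2143,.069]),"can lid",view([.635,.1985,.078]))
print(plan(s,[.536,.2143,.051],81))
```

```text
tcp [113. 186.]
tips 0 [134. 167.] [ 92. 206.]
tips 0.004 [134. 163.] [ 91. 202.]
tips 0.008 [134. 159.] [ 91. 197.]
grip [122. 226.] can lid [197. 148.]
(array([-0.02,  0.02, -0.07]), array([-2.1,  4.1, 59.9]), '(axes after turn)')
```

```bash
python3 - <<'E'
from h import *
c=dict(np.load("pics/scene1.npz"));P=pts(c)[140:300,200:340]
k=(P[...,2]>.095)&(P[...,0]<.66)&(P[...,0]>.4)
z=P[k];o=np.argsort(z[:,2])[:400]
for lo in(.095,.105,.11,.115,.12,.125,.13,.14,.15):
    q=z[(z[:,2]>=lo)&(z[:,2]<lo+.005)]
    if len(q): print(lo,len(q),q.min(0).round(3),q.max(0).round(3),np.median(q,0).round(3))
E
python3 - <<'E'
import sys;sys.path.insert(0,'.')
E
```

```text
0.15 25 [0.495 0.203 0.15 ] [0.56  0.23  0.155] [0.555 0.213 0.153]
```

Run:
```python
from workcell import *
from h import *
c=camera("scene");np.savez("pics/scene2.npz",**c);s=state();print(s["clock"],s["tcp_pos"],s["grip_width"]);P=pts(c)[140:300,200:340]
k=(P[...,2]>.08)&(P[...,0]<.66)&(P[...,0]>.4);z=P[k]
for lo in np.arange(.085,.17,.005):
    q=z[(z[:,2]>=lo)&(z[:,2]<lo+.005)]
    if len(q): print(lo.round(3),len(q),q.min(0).round(3),q.max(0).round(3),np.median(q,0).round(3))
cv2.imwrite("pics/scene2.png",cv2.resize(c["pixels"][140:300,200:340,::-1],None,fx=3,fy=3))
```

```text
3.3333 [0.53284848 0.21724445 0.11167954] 0.05136199775641786
0.15 12 [0.498 0.204 0.15 ] [0.562 0.223 0.155] [0.558 0.217 0.153]
0.155 30 [0.494 0.203 0.155] [0.56  0.228 0.16 ] [0.555 0.214 0.158]
0.16 49 [0.492 0.203 0.16 ] [0.561 0.23  0.165] [0.505 0.215 0.163]
0.165 48 [0.491 0.203 0.165] [0.563 0.231 0.17 ] [0.555 0.216 0.168]
```

View pics/scene2.png

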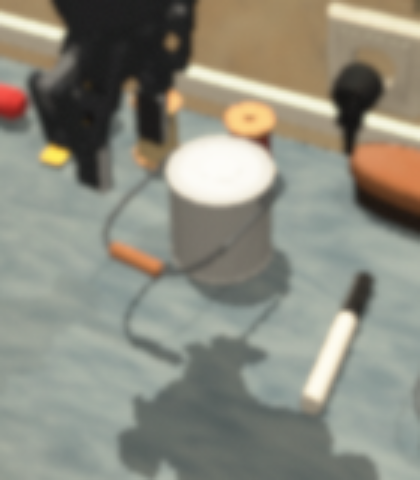

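The picture shows the fingertips at about view (95,188), well above where the reported TCP says they should be. I'll check the depth along the finger.

Run:
```python
from h import *
c=dict(np.load("pics/scene2.npz"));P=pts(c)
for v in range(178,216,2): print(v,[(u,*P[v,u].round(3)) for u in(228,232,251,254)],c["pixels"][v,232])
# silhouette: ray through tip pixel at the near finger's vertical plane
for v in (203,206): print([ray(c,232,v,h).round(3) for h in(.11,.12,.13,.14,.15)])
```

```text
178 [(228, np.float64(0.7), np.float64(0.351), np.float64(0.032)), (232, np.float64(0.498), np.float64(0.214), np.float64(0.215)), (251, np.float64(0.556), np.float64(0.209), np.float64(0.176)), (254, np.float64(0.559), np.float64(0.204), np.float64(0.176))] [35 35 35]
180 [(228, np.float64(0.701), np.float64(0.353), np.float64(0.025)), (232, np.float64(-0.129), np.float64(-0.177), np.float64(0.774)), (251, np.float64(0.555), np.float64(0.208), np.float64(0.173)), (254, np.float64(0.559), np.float64(0.204), np.float64(0.171))] [32 32 33]
182 [(228, np.float64(0.497), np.float64(0.223), np.float64(0.203)), (232, np.float64(0.493), np.float64(0.212), np.float64(0.21)), (251, np.float64(0.555), np.float64(0.209), np.float64(0.168)), (254, np.float64(0.559), np.float64(0.204), np.float64(0.166))] [33 33 33]
184 [(228, np.float64(0.483), np.float64(0.214), np.float64(0.212)), (232, np.float64(0.493), np.float64(0.213), np.float64(0.205)), (251, np.float64(0.555), np.float64(0.209), np.float64(0.163)), (254, np.float64(0.558), np.float64(0.204), np.float64(0.162))] [33 33 33]
186 [(228, np
[... 3653 characters left out ...]
t64(0.647), np.float64(0.265), np.float64(-0.001)), (254, np.float64(0.648), np.float64(0.258), np.float64(0.001))] [151 162 154]
214 [(228, np.float64(0.619), np.float64(0.308), np.float64(-0.0)), (232, np.float64(0.622), np.float64(0.299), np.float64(0.0)), (251, np.float64(0.64), np.float64(0.26), np.float64(0.001)), (254, np.float64(0.643), np.float64(0.255), np.float64(-0.0))] [156 166 157]
[array([0.544, 0.248, 0.11 ]), array([0.534, 0.242, 0.12 ]), array([0.524, 0.235, 0.13 ]), array([0.514, 0.229, 0.14 ]), array([0.504, 0.222, 0.15 ])]
[array([0.536, 0.244, 0.11 ]), array([0.526, 0.237, 0.12 ]), array([0.516, 0.231, 0.13 ]), array([0.506, 0.225, 0.14 ]), array([0.496, 0.218, 0.15 ])]
```

move_arm:
  increments:
    - [0,0,0,-2.4,3.6,0,0.6]
    - [0,0,0,0,0,10,0.6]
    - [0,0,0,0,0,14,0.6]
    - [0,0,0,0,0,14,0.6]
    - [0,0,0,0,0,12,0.6]
    - [0,0,0,0,0,8,0.6]
    - [0,0,0,0,0,0,0.6]
    - [0,0,0,0,0,0,0.6]

```text
clock: 4.0
tcp_pos: [0.5355, 0.214, 0.0527]
tcp_rot: [-180.0, 0.0, 80.8]
force: [-0.1, 0.2, 0.5]
grip_width: 0.0511
grasp_force: 0.0
```

Run:
```python
from workcell import *
from h import *
c=camera("scene");np.savez("pics/scene3.npz",**c);s=state();print(s["clock"],s["tcp_pos"],s["force"])
cv2.imwrite("pics/scene3.png",cv2.resize(c["pixels"][140:280,200:320,::-1],None,fx=4,fy=4,interpolation=2))
```

```text
4.05 [0.53581852 0.21416096 0.05318062] [0.41856391 0.02337873 0.81629318]
```

View pics/scene3.png

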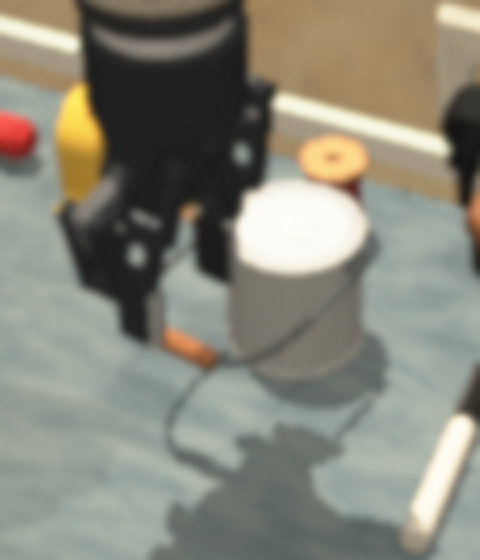

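The near fingertip sits at about view (145,340), next to the roller's left end. I'll get its height from depth.

Run:
```python
from h import *
c=dict(np.load("pics/scene3.npz"));P=pts(c)
for v in range(212,230,2): print(v,[(u,P[v,u].round(3).tolist()) for u in(232,236,239,246,252,254)])
for v in range(192,212,3): print(v,[(u,P[v,u].round(3).tolist()) for u in(250,254)])
```

```text
212 [(232, [0.484, 0.212, 0.147]), (236, [0.497, 0.211, 0.138]), (239, [0.506, 0.21, 0.13]), (246, [0.642, 0.274, -0.0]), (252, [0.647, 0.262, 0.001]), (254, [0.648, 0.257, 0.002])]
214 [(232, [0.482, 0.211, 0.145]), (236, [0.501, 0.214, 0.129]), (239, [0.506, 0.211, 0.125]), (246, [0.634, 0.27, 0.002]), (252, [0.641, 0.259, 0.0]), (254, [0.645, 0.256, -0.002])]
216 [(232, [0.499, 0.222, 0.122]), (236, [0.502, 0.215, 0.122]), (239, [0.505, 0.21, 0.122]), (246, [0.629, 0.267, 0.001]), (252, [0.633, 0.254, 0.003]), (254, [0.636, 0.251, 0.001])]
218 [(232, [0.495, 0.22, 0.121]), (236, [0.501, 0.215, 0.118]), (239, [0.504, 0.21, 0.117]), (246, [0.621, 0.263, 0.002]), (252, [0.629, 0.253, -0.0]), (254, [0.63, 0.248, 0.001])]
220 [(232, [0.493, 0.219, 0.117]), (236, [0.501, 0.215, 0.113]), (239, [0.503, 0.21, 0.113]), (246, [0.618, 0.261, 0.0]), (252, [0.625, 0.25, -0.001]), (254, [0.625, 0.245, 0.0])]
222 [(232, [0.498, 0.222, 0.107]), (236, [0.502, 0.216, 0.106]), (239, [0.504, 0.21, 0.107]), (246, [0.612, 0.258, 0.0]), (252, [0.617, 0.246, 0.0]), (254, [0.619, 0.242, 0.0])]
224 [(232, [
[... 282 characters left out ...]
075]), (252, [0.605, 0.24, 0.001]), (254, [0.606, 0.235, 0.002])]
228 [(232, [0.582, 0.277, -0.001]), (236, [0.586, 0.27, -0.001]), (239, [0.589, 0.263, -0.001]), (246, [0.53, 0.211, 0.069]), (252, [0.531, 0.198, 0.073]), (254, [0.535, 0.196, 0.07])]
192 [(250, [0.563, 0.217, 0.135]), (254, [0.558, 0.205, 0.142])]
195 [(250, [0.562, 0.217, 0.128]), (254, [0.562, 0.207, 0.131])]
198 [(250, [0.561, 0.216, 0.122]), (254, [0.56, 0.207, 0.125])]
201 [(250, [0.56, 0.216, 0.114]), (254, [0.561, 0.208, 0.117])]
204 [(250, [0.561, 0.217, 0.106]), (254, [0.56, 0.207, 0.11])]
207 [(250, [0.563, 0.218, 0.096]), (254, [0.558, 0.207, 0.104])]
210 [(250, [0.65, 0.268, 0.002]), (254, [0.559, 0.207, 0.095])]
```

Both fingertips are at about z 0.093, some 40 mm above the reported TCP. I'll trust the camera and go lower before closing. It is clear of the bench either way.

move_arm:
  increments:
    - [0,0,0,0,0,8,0.6]
    - [0,0,0,0,0,9,0.6]
    - [0,0,0,0,0,9,0.6]
    - [0,0,0,0,0,8,0.6]
    - [0,0,0,0,0,0,0.6]
    - [0,0,0,0,0,0,0.6]

```text
clock: 4.55
tcp_pos: [0.5349, 0.2138, 0.0179]
tcp_rot: [-179.9, 0.1, 80.8]
force: [-0.8, 0.1, 0.6]
grip_width: 0.051
grasp_force: 0.0
```

Run:
```python
from workcell import *
from h import *
c=camera("scene");np.savez("pics/scene4.npz",**c);s=state();print(s["clock"],s["tcp_pos"],s["force"])
P=pts(c);m=np.zeros((420,560),bool);m[190:260,215:275]=1
k=m&(P[...,2]>.03)&(P[...,0]>.48)&(P[...,0]<.515);z=P[k];z=z[z[:,2]<.1];print(len(z),np.percentile(z,[0,2,10],axis=0).round(3))
(u,v),e,mm=main(c,(225,265,212,245));print(u,v,mm.sum(),P[mm].mean(0))
```

```text
4.6 [0.53530922 0.21400106 0.0184453 ] [ 0.28446528 -0.8668927   0.06898034]
128 [[0.493 0.208 0.059]
 [0.494 0.209 0.063]
 [0.495 0.21  0.066]]
246.13953488372093 226.53488372093022 43 [0.52948383 0.21034777 0.07375505]
```

move_arm:
  increments:
    - [0,0,0,0,0,0,0]
    - [0,0,0,0,0,0,0]
    - [0,0,0,0,0,0,0]
    - [0,0,0,0,0,0,0]
    - [0,0,0,0,0,0,0]
    - [0,0,0,0,0,0,0]
    - [0,0,0,0,0,0,0]
    - [0,0,0,0,0,0,0]
  force: 40

```text
clock: 5.27
tcp_pos: [0.5356, 0.2142, 0.0188]
tcp_rot: [180.0, -0.0, 80.8]
force: [0.6, 0.5, 0.7]
grip_width: 0.0103
grasp_force: 38.9
```

Run:
```python
from workcell import *
from h import *
c=camera("scene");np.savez("pics/scene5.npz",**c);s=state();print(s["clock"],s["tcp_pos"],s["force"],s["grip_width"],s["grasp_force"])
cv2.imwrite("pics/scene5.png",cv2.resize(c["pixels"][150:270,200:320,::-1],None,fx=4,fy=4,interpolation=2))
P=pts(c);m=np.zeros((420,560),bool);m[190:260,215:265]=1
k=m&(P[...,2]>.02)&(P[...,0]>.48)&(P[...,0]<.56)&(P[...,2]<.11)&(c["pixels"].max(2)<90);z=P[k];print(len(z),np.percentile(z,[0,2,10],axis=0).round(3))
```

```text
5.3167 [0.53557988 0.21418892 0.01876564] [1.16165431 1.90621571 0.04063146] 0.010549260187104927 38.92727315425873
230 [[0.496 0.2   0.06 ]
 [0.5   0.201 0.067]
 [0.514 0.204 0.073]]
```

View pics/scene5.png

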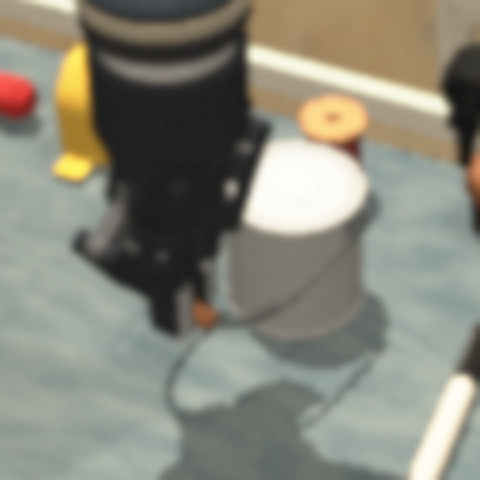

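The grip is held: 38.9 N at 10.5 mm, with the roller end visible at (203,315) beside the pads. Next I swing the bail along its arc.

move_arm:
  increments:
    - [0,0,0,0,0.5,-9.5,0]
    - [0,0,0,0,1.4,-9.4,0]
    - [0,0,0,0,2.4,-9.2,0]
    - [0,0,0,0,3.3,-9.0,0]
    - [0,0,0,0,4.2,-8.6,0]
    - [0,0,0,0,5.1,-8.2,0]
    - [0,0,0,0,5.9,-7.6,0]
    - [0,0,0,0,6.6,-7.1,0]

```text
clock: 5.98
tcp_pos: [0.5652, 0.2094, 0.0885]
tcp_rot: [180.0, -0.0, 80.8]
force: [0.4, 0.2, -0.9]
grip_width: 0.0101
grasp_force: 39.1
```

Run:
```python
from workcell import *
from h import *
c=camera("scene");np.savez("pics/scene6.npz",**c);s=state();print(s)
cv2.imwrite("pics/scene6.png",cv2.resize(c["pixels"][120:270,200:320,::-1],None,fx=4,fy=4,interpolation=2))
```

```text
{'clock': 6.0333, 'qpos': array([ 2.02802072e+01,  2.40568058e+01, -9.49517877e-01,  6.47993258e+01,
       -1.89978117e-02,  1.19492227e+02]), 'joint_velocities': array([ 2.03440215e-01, -4.33996588e-01, -2.42102686e+00, -2.64569091e+00,
        6.55105973e-04,  8.39682513e-01]), 'tau': array([  0.237059  , -62.5686121 ,  26.24316394,   1.16255388,
        -0.20437083,   0.18930679]), 'tcp_pos': array([0.56716221, 0.20945522, 0.08976068]), 'tcp_rot': array([ 1.79821480e+02, -7.91436294e-02,  8.07880708e+01]), 'force': array([0.94119703, 1.91205065, 1.93080195]), 'wrist_torque': array([ 0.29549423, -0.05691347,  0.05652079]), 'grasp_force': 39.04860734939575, 'grip_width': 0.010219550669473337}
```

View pics/scene6.png

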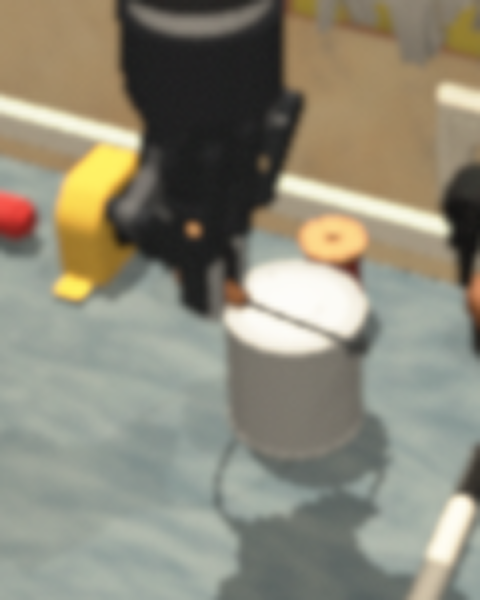

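The bail is half raised with the roller (view 235,293) still in the pads, and the can hasn't moved. I'll continue.

move_arm:
  increments:
    - [0,0,0,0,7.3,-6.4,0]
    - [0,0,0,0,7.9,-5.7,0]
    - [0,0,0,0,8.5,-4.9,0]
    - [0,0,0,0,8.9,-4.1,0]
    - [0,0,0,0,9.3,-3.2,0]
    - [0,0,0,0,9.6,-2.3,0]
    - [0,0,0,0,9.8,-1.4,0]
    - [0,0,0,0,9.9,-0.5,0]

```text
clock: 6.7
tcp_pos: [0.6355, 0.198, 0.1163]
tcp_rot: [180.0, -0.0, 80.8]
force: [0.3, 1.7, -0.5]
grip_width: 0.0104
grasp_force: 38.9
```

move_arm:
  increments:
    - [0,0,0,0,0,0,0]
    - [0,0,0,0,0,0,0]
    - [0,0,0,0,0,0,0]
    - [0,0,0,0,0,0,0]

```text
clock: 7.03
tcp_pos: [0.6343, 0.1981, 0.1157]
tcp_rot: [-180.0, 0.0, 80.8]
force: [0.5, 1.1, -1.8]
grip_width: 0.0103
grasp_force: 38.9
```

Run:
```python
from workcell import *
from h import *
c=camera("scene");np.savez("pics/scene7.npz",**c);s=state();print(s["tcp_pos"],s["force"],s["grip_width"])
P=pts(c);m=np.zeros((420,560),bool);m[150:260,230:320]=1
k=m&(abs(P[...,2]-.078)<.005)&(c["pixels"].min(2)>170);print("lid",k.sum(),np.median(P[k],0),(P[k].min(0)+P[k].max(0))/2)
cv2.imwrite("pics/scene7.png",cv2.resize(c["pixels"][120:270,200:320,::-1],None,fx=4,fy=4,interpolation=2))
```

```text
[0.63427399 0.19806355 0.11582741] [ 0.71415952  2.28059065 -0.62402379] 0.010155130327282944
lid 586 [0.63262282 0.20386457 0.07881018] [0.63404758 0.2035315  0.07805725]
```

View pics/scene7.png

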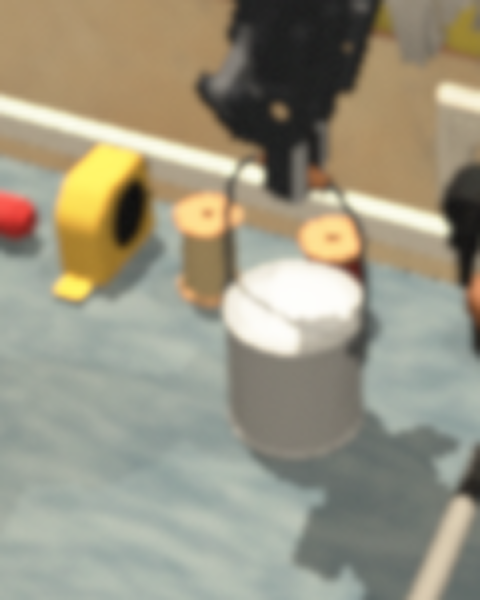

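The bail is upright, the can stands in place, and the grip is held at view (300,178). Now I lift.

move_arm:
  increments:
    - [0,0,0,0,0,0,0]
    - [0,0,0,0,0,-4,0]
    - [0,0,0,0,0,-5,0]
    - [0,0,0,0,0,-6,0]
    - [0,0,0,0,0,-8,0]
    - [0,0,0,0,0,-10,0]
    - [0,0,0,0,0,-12,0]
    - [0,0,0,0,0,-12,0]
  force: 80

```text
clock: 7.75
tcp_pos: [0.6345, 0.1978, 0.1737]
tcp_rot: [-180.0, 0.0, 80.8]
force: [1.1, 0.0, -6.0]
grip_width: 0.0087
grasp_force: 79.6
```

move_arm:
  increments:
    - [0,0,0,0,0,-10,0]
    - [0,0,0,0,0,-6,0]
    - [0,0,0,0,0,-3,0]
    - [0,0,0,0,0,0,0]
    - [0,0,0,0,0,0,0]
    - [0,0,0,0,0,0,0]

```text
clock: 8.25
tcp_pos: [0.6344, 0.1979, 0.191]
tcp_rot: [-179.9, 0.0, 80.8]
force: [0.9, 0.3, -6.3]
grip_width: 0.0086
grasp_force: 79.6
```

Run:
```python
from workcell import *
from h import *
c=camera("scene");np.savez("pics/scene8.npz",**c);s=state();print(s["tcp_pos"],s["force"],s["grip_width"],s["grasp_force"])
P=pts(c);m=np.zeros((420,560),bool);m[130:260,230:320]=1
k=m&(P[...,2]>.1)&(P[...,2]<.18)&(c["pixels"].min(2)>165);print("lid",k.sum(),np.median(P[k],0),(P[k].min(0)+P[k].max(0))/2)
print(plan(s,[.457,.389,.165],80.8))
```

```text
[0.63440089 0.19789978 0.19100454] [ 0.14277771  0.31694703 -5.60593593] 0.008746822846792863 79.57955360412598
lid 654 [0.63558667 0.1997944  0.14529963] [0.68845664 0.19907414 0.14177782]
(array([-0.07,  0.04,  0.01]), array([ 160.3, -205.7,   26. ]), '(axes after turn)')
```

move_arm:
  increments:
    - [0,0,0,1.6,-2.1,0,0]
    - [0,0,0,3.2,-4.1,0,0]
    - [0,0,0,4.8,-6.2,0,0]
    - [0,0,0,6.4,-8.2,0,0]
    - [0,0,0,7.2,-9.3,0,0]
    - [0,0,0,8,-10.3,0,0]
    - [0,0,0,8,-10.3,0,0]
    - [0,0,0,8,-10.3,0,0]

```text
clock: 8.97
tcp_pos: [0.581, 0.2556, 0.1919]
tcp_rot: [-180.0, -0.0, 80.8]
force: [-0.9, 0.6, -5.5]
grip_width: 0.0091
grasp_force: 79.6
```

move_arm:
  increments:
    - [0,0,0,8.2,-10.5,0,0]
    - [0,0,0,8.2,-10.5,0,0]
    - [0,0,0,8.2,-10.5,0,0]
    - [0,0,0,8.2,-10.5,0,0]
    - [0,0,0,8.2,-10.5,0,0]
    - [0,0,0,8.2,-10.5,0,0]
    - [0,0,0,8.2,-10.5,0,0]
    - [0,0,0,8.2,-10.5,0,0]

```text
clock: 9.63
tcp_pos: [0.5089, 0.3335, 0.1918]
tcp_rot: [180.0, 0.0, 80.8]
force: [-0.5, 0.3, -5.7]
grip_width: 0.0087
grasp_force: 79.6
```

move_arm:
  increments:
    - [0,0,0,8,-10.3,0,0]
    - [0,0,0,8,-10.3,0,0]
    - [0,0,0,8,-10.3,0,0]
    - [0,0,0,7.2,-9.3,0,0]
    - [0,0,0,6.4,-8.2,0,0]
    - [0,0,0,4.8,-6.2,0,0]
    - [0,0,0,3.2,-4.1,0,0]
    - [0,0,0,1.6,-2.1,0,0]

```text
clock: 10.3
tcp_pos: [0.4569, 0.3894, 0.1918]
tcp_rot: [-180.0, 0.0, 80.8]
force: [0.5, -0.9, -5.2]
grip_width: 0.0089
grasp_force: 79.6
```

move_arm:
  increments:
    - [0,0,0,0,0,0,0]
    - [0,0,0,0,0,5,0]
    - [0,0,0,0,0,8,0]
    - [0,0,0,0,0,8,0]
    - [0,0,0,0,0,5,0]
    - [0,0,0,0,0,0,0]
    - [0,0,0,0,0,0,0]
    - [0,0,0,0,0,0,0]

```text
clock: 10.97
tcp_pos: [0.4575, 0.3888, 0.1659]
tcp_rot: [-180.0, -0.0, 80.8]
force: [0.8, 0.4, -5.9]
grip_width: 0.009
grasp_force: 79.6
```

Run:
```python
from workcell import *
from h import *
c=camera("scene");np.savez("pics/scene9.npz",**c);s=state();print(s["clock"],s["tcp_pos"],s["force"],s["grip_width"],s["grasp_force"])
P=pts(c)
k=(P[...,2]>.09)&(P[...,2]<.15)&(c["pixels"].min(2)>165)&(np.hypot(P[...,0]-.457,P[...,1]-.389)<.07);print("lid",k.sum(),np.median(P[k],0),np.percentile(P[k][:,2],[10,90]))
A=np.c_[P[k][:,:2],np.ones(k.sum())];print("tilt",np.linalg.lstsq(A,P[k][:,2],rcond=None)[0])
cv2.imwrite("pics/scene9.png",cv2.resize(c["pixels"][120:290,70:250,::-1],None,fx=3,fy=3,interpolation=2))
print(plan(s,[.457,.389,.11],80.8))
```

```text
11.0167 [0.45757994 0.38888874 0.16608365] [-0.5841192  -0.04946259 -5.37975671] 0.009360333581854608 79.58502888679504
lid 638 [0.45632943 0.39463494 0.12035968] [0.11880199 0.12188296]
tilt [ 0.00264493 -0.02903335  0.13069886]
(array([ 0.02, -0.02,  0.  ]), array([ 0. , -0.6, 56.1]), '(axes after turn)')
```

View pics/scene9.png

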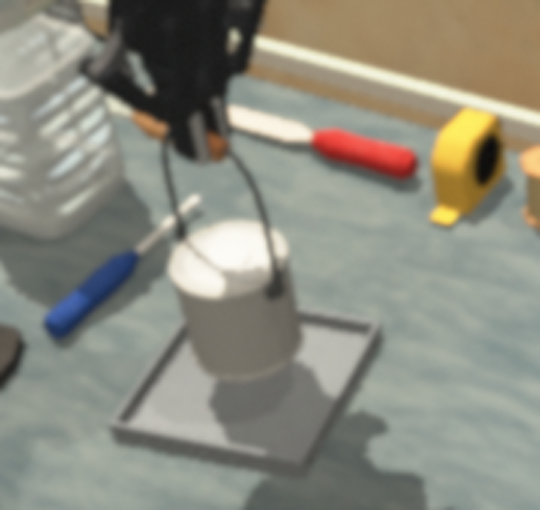

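The can hangs level over the tray, its lid at view (230,255), with the underside about 42 mm up. I'll lower it.

move_arm:
  increments:
    - [0,0,0,0,0,4,0]
    - [0,0,0,0,0,6,0]
    - [0,0,0,0,0,7,0]
    - [0,0,0,0,0,6,0]
    - [0,0,0,0,0,5,0]
    - [0,0,0,0,0,3,0]
    - [0,0,0,0,0,2,0]
    - [0,0,0,0,0,1,0]

```text
clock: 11.68
tcp_pos: [0.4573, 0.3887, 0.1314]
tcp_rot: [-180.0, 0.0, 80.8]
force: [-0.6, -0.1, -4.3]
grip_width: 0.0086
grasp_force: 79.6
```

move_arm:
  increments:
    - [0,0,0,0,0,1,0]
    - [0,0,0,0,0,1,0]
    - [0,0,0,0,0,1,0]
    - [0,0,0,0,0,1,0]
    - [0,0,0,0,0,1,0]
    - [0,0,0,0,0,1,0]
    - [0,0,0,0,0,0,0]
    - [0,0,0,0,0,0,0]

```text
clock: 12.35
tcp_pos: [0.4576, 0.3889, 0.1261]
tcp_rot: [180.0, -0.0, 80.8]
force: [-0.5, -1.5, -0.5]
grip_width: 0.0089
grasp_force: 80.3
```

```bash
cat >> h.py <<'E'
def lid(c):
    P=pts(c);k=(P[...,2]>.07)&(P[...,2]<.15)&(c["pixels"].min(2)>165)&(np.hypot(P[...,0]-.457,P[...,1]-.389)<.07);Q=P[k]
    return np.median(Q,0),np.linalg.lstsq(np.c_[Q[:,:2],np.ones(len(Q))],Q[:,2],rcond=None)[0]
E
python3 - <<'E'
from workcell import *
from h import *
c=camera("scene");s=state();print(s["tcp_pos"],s["force"],s["grip_width"]);print(lid(c))
E
```

```text
[0.45760492 0.38895216 0.12616137] [0.51786797 0.32751666 0.82059794] 0.008990273431146806
(array([0.44681056, 0.39622111, 0.08256497]), array([ 0.00073862, -0.04326118,  0.09951484]))
```

The can now stands on the tray floor (lid at 0.082, load gone). I'll release and retreat.

move_arm:
  increments:
    - [0,0,0,0,0,0,0.5]
    - [0,0,0,0,0,0,0.5]
    - [0,0,0,0,0,0,0.5]
    - [0,0,0,0,0,0,0.5]
    - [0,0,0,0,0,0,0.5]
    - [0,0,0,0,0,0,0.5]
    - [0,0,0,0,0,0,0.5]
    - [0,0,0,0,0,0,0.5]

```text
clock: 13.07
tcp_pos: [0.4573, 0.3888, 0.1258]
tcp_rot: [-180.0, 0.0, 80.8]
force: [0.1, 0.4, -0.7]
grip_width: 0.0427
grasp_force: 0.0
```

move_arm:
  increments:
    - [0,0,0,0,0,-5,0.5]
    - [0,0,0,0,0,-10,0.5]
    - [0,0,0,0,0,-15,0.5]
    - [0,0,0,0,0,-20,0.5]
    - [0,0,0,0,0,-20,0.5]
    - [0,0,0,0,0,-20,0.5]
    - [0,0,0,0,0,-20,0.5]
    - [0,0,0,0,0,0,0.5]

```text
clock: 13.73
tcp_pos: [0.4586, 0.3898, 0.2409]
tcp_rot: [179.8, -0.3, 80.8]
force: [0.1, -0.3, 1.1]
grip_width: 0.0426
grasp_force: 0.0
```

Run:
```python
from workcell import *
from h import *
c=camera("scene");s=state();print(s["clock"],s["tcp_pos"],s["force"],s["grip_width"]);print(lid(c))
cv2.imwrite("pics/scene10.png",cv2.resize(c["pixels"][60:290,60:420,::-1],None,fx=2,fy=2,interpolation=2))
```

```text
13.7833 [0.45828796 0.38959479 0.2388223 ] [-0.17695151  0.31403871 -1.02427122] 0.04263156263290475
(array([0.44494748, 0.39360482, 0.08236611]), array([-0.00380805, -0.04465612,  0.10199182]))
```

View pics/scene10.png

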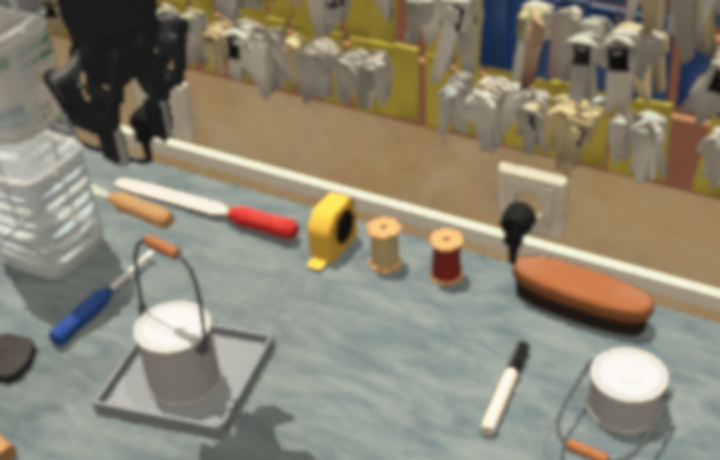

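The can stands in the tray (view 178,360) with its bail upright. The gripper is clear above it, and the squat can (view 625,390) hasn't been touched.

```bash
python3 -c "
from workcell import *
print(close_job())"
```

```text
the job is handed in; nothing more can be done
None
```

I raised the tall can's bail upright, lifted the can by its wooden grip and set it down standing in the tray; the gripper is clear, the squat can was left alone, and the job is handed in with no verdict shown.

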